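# Close up the cake carrying case

### The job

Close up the carrying case: first fold the upright inner metal flap down flat over the cakes, and only then swing the case's lid fully shut over it. Just push them over with the fingers: do not lift the case or anything in it, do not shove the case from its place, and leave the other things on the table alone.

Things in the scene. Friction and masses are not known exactly. Their poses are not given: they have to be found in the camera images.
- case: Low cream carrying case, 208 (its x) x 230 (its y) mm, walls 4 mm thick with the rim 85 mm above the table, mass about 2.3 to 3.2 kg, standing loose on rubber feet. Origin: centre of its underside, on the table. Its x runs along both hinges, its z up. The lid is hinged on its -y side, the inner flap inside its +y wall. A 48 mm high divider along x at y = 0 parts the two cake places (+y) from the packet's (-y). Its side towards the robot is -x, turned by the yaw.
- lid (a joint): angle of the lid: 0 fully shut, 1.57 upright, up to 1.9 leaning back outward (stop). The lid is a stiff cream panel 214 x 230 x 5 mm with a 12 mm deep, 50 mm wide thumb tab at the middle of its free edge. Its hinge is stiff and holds the lid where it is left: it takes 1 to 2.5 N near the free edge to swing it, and it must be pushed all the way until shut.
- lid_hinge (a point): middle of the lid's hinge line (88 mm above the table, over the case's -y wall), at half the lid's thickness; its z axis is the normal of the lid's outer face and its y axis points along the lid to the free edge
- lid_edge (a point): middle of the lid's free edge, 232 mm from the hinge line (the thumb tab reaches 10 mm beyond)
- flap (a joint): angle of the inner flap: 0 folded down level over the cakes (stop), 1.57 upright, up to 1.8 leaning outward (stop). The flap is a plain metal sheet 188 x 75 x 3 mm with a rolled free edge; a stiff hinge holds it where it is left (0.5 to 1.5 N at its middle moves it). Folded down it lies 58 mm above the table, 27 mm below the case's rim, clear of the cakes.
- flap_hinge (a point): middle of the flap's hinge line, 58 mm above the table, 6 mm inside the case's outer +y face
- flap_edge (a point): middle of the flap's free edge, 75 mm from its hinge line
- cake_a: ring cake, about 80 mm across and 35 mm high, in the case's flap-side compartment under the flap (origin: centre of its underside)
- cake_b: second ring cake, same size, beside the first (origin: centre of its underside)
- packet_in: flat orange paper packet, 150 x 98 x 11 mm, in the lid-hinge-side compartment (origin: centre of its underside)
- packet_out: a flat orange paper packet, 150 x 98 x 11 mm, lying at the left of the table (origin: centre of its underside)
- timer: small white kitchen timer, 70 x 66 x 21 mm, near the front edge of the table or at its right (origin: centre of its underside)
- tape: roll of masking tape lying flat, 103 mm across, 25 mm high, near the front edge of the table or at its right (origin: centre of its underside)
- marker: white and black marker pen, 135 mm long, near the front edge of the table or at its right (origin: centre of its underside)
Mind the look-alikes: they are no part of the job. Leave any purple look-alike of the cake_b alone. Leave any yellow look-alike of the cake_a alone.

How it is judged:
On the way, in this order (a step that is already met when the one before it is completed fails the run):
1. the inner flap is folded down flat while the lid is still open (value of joint flap below 0.1 rad and value of joint lid above 0.9 rad), for 0.2 s.
2. the lid is swung shut over the folded flap (value of joint flap below 0.1 rad and value of joint lid below 0.05 rad), for 0.2 s.
At the end, for the whole second after the job is handed in: The flap is down (within 0.10 rad of level) and the lid shut (within 0.05 rad), both at rest; the case stands level and still on the table with both cakes and the packet inside (all of step 2 and velocity of joint lid between -0.05 and 0.05 rad/s and velocity of joint flap between -0.05 and 0.05 rad/s and z of each of cake_a, cake_b, packet_in in the frame of case below 0.033 m and x of cake_a in the frame of case between -0.09 and 0.09 m and y of cake_a in the frame of case between -0.09 and 0.09 m and x of cake_b in the frame of case between -0.09 and 0.09 m and y of cake_b in the frame of case between -0.09 and 0.09 m and x of packet_in in the frame of case between -0.09 and 0.09 m and y of packet_in in the frame of case between -0.09 and 0.09 m and angle between case's own z axis and vertical below 0.05 rad and linear speed of case below 0.02 m/s); the robot touches nothing.
It fails at once if the lid is swung more than half-way shut while the flap still stands up (value of joint lid below 0.8 rad and value of joint flap above 0.3 rad).
It fails at once if the case is lifted or tipped up (its origin rises 15 mm, or it tilts 0.15 rad) (height (world z) of case above 0.015 m or angle between case's own z axis and vertical above 0.15 rad).
It fails at once if the case is shoved more than 30 mm from where it stood (distance of case from where it was at the start of the episode above 0.03 m).
It fails at once if a cake or the packet in the case is lifted (more than 25 mm off the case's floor) (z of any of cake_a, cake_b, packet_in in the frame of case above 0.033 m).
It fails at once if another thing on the table is moved more than 30 mm (distance of any of packet_out, timer, tape, marker from where it was at the start of the episode above 0.03 m).
It also fails if it takes over 51 s, if anything falls off the work surface, if the arm or the gripper's body presses on something with over 40 N, if the wrist force passes 120 N, or if a joint passes its speed limit or range.

### The arm

A 7-joint arm with a two-finger parallel gripper is mounted at the origin on a cart in front of the work surface, level with it; the furniture and walls round the work are solid. World frame = base frame: x ahead of the robot, y to its left, z up, the work surface at z = 0. Lengths are in m, angles in rad, forces in N, time in s.
With the tool pointing down it reaches from about 0.425 to 0.925 m from the base axis. Payload 6.8 kg.
Tool frame: the origin (TCP) lies on the centre line of the jaws, within the pads' length; the fingertips stand 8 mm ahead of it and the grasp point (between the pads) lies 11 mm behind it (r.finger_overhang is the distance from the TCP to the fingertips, in m); x points along the fingers, z is the direction in which the jaws open and shut, and the axes are right-handed (so a half turn about x gives the same grasp; the last joint's range is limited). The gripper opens to 85 mm and grips with 20 to 120 N. Pads are 22 mm wide; open, the fingers measure 114 mm over their backs; the gripper's body (76 mm by 85 mm) begins 54 mm behind the grasp point. The pads swing forward as they close: fully open they stand 13 mm farther back than shut.
Start: joints at [1.184, 0.477, 0.022, 1.555, -0.011, 1.109, -0.083], TCP at [0.186, -0.649, 0.239] pointing down, gripper open.
Joint ranges: [-2.96, 2.96], [-0.34, 2.1], [-1.41, 1.46], [0.24, 2.44], [-1.37, 4.51], [0.17, 1.92], [-2.96, 2.96]. Speed limits (rad/s): [2.39, 2.39, 3.14, 3.14, 3.14, 3.14, 3.14].

### API

Orientations are given as a rotation vector (axis times angle).
In Python, from bench import r gives the robot as it stands. The module is installed in compiled form; this text tells all that it offers.
- The arm moves only by the tool play_rows, never from a script. Its argument "plan" is a list of rows, each a list of 5 numbers: the opening, from -1 (shut) to 1 (fully open), then the shift along the world's x, y, z in m, then the turn about the world's z in rad. A call has 1 to 10 rows; each row is the pose to reach, as a shift and turn from the pose commanded when the call began; what a row does not reach only later rows make up. A row lasts 1/10 s, in which the tool goes at most 50 mm and 8.59 degrees, less where a joint would pass 70% of its speed; a pose out of reach is approached as far as the arm can. A call with a gripper value outside its range is refused whole. The fingers move at their own pace and stop on an object; "force" is the grip in N (left out, the last holds). Time passes only in rows, so rows that repeat a pose let the fingers close. It gives the time, the measured TCP pose, the force and the opening at its end, in the units of the state.
- r.get_obs(): the state, without advancing time (a new reading comes with each control period).
- r.grab_frame(name): name is "side" or "top"; returns a dict with "pixels" (384x512x3 uint8, blue, green, red), "z_map" (384x512 float32, m along the optical axis (not along the pixel's ray), 0 where there is no reading), "vfov" (degrees; the focal length in pixels is half the picture's height over the tangent of half this angle, whatever the lens; pixels are square), "cx", "cy" (the principal point, pixels), "R" (3x3) and "t" (3): a world point X has camera coordinates R X + t. Camera axes: x right, y down, z forward; pixel columns grow to the right and rows downward; lengths in m; the calibration is good to about 2 mm. A picture is of the moment at which its call begins.
- r.hand_in(): hands the job in, once; it reports no verdict.
Trained networks look in a picture, given as the dict that the camera call returned (one of the last four; its "shot" number tells which), for a name from the list of things; names that differ only in an ending like _2 or _b are one class to them, and where a whole thing is asked for, a point or a joint stands for the part that bears it (a point fixed in the world has none). Each returns a list of dicts, best first, with "conf" (0 to 1); they miss things now and then, are a little off and sometimes report something else, mostly with a low value. They report only what shows in the picture. A call takes as long as a camera call. They do not tell look-alikes from the thing itself.
- r.outline_of(picture, label): "mask" (384x512 bool, what is visible of it) and "bbox" ([left, top, right, bottom] as shares, 0 to 1, of the picture: columns of its width, rows of its height, round what is visible of it).
- r.pinpoint(picture, label): "position" ([column, row] as shares, 0 to 1, of the picture: columns of its width, rows of its height: a listed point, or the origin of a listed thing).
The state is a dict: "clock": time; "joints": joint angles; "qvel": joint speeds; "tau": joint torques, N m; "tcp_pos": TCP position; "orientation": TCP orientation; "contact_force": force on the tool from outside, world axes, zero at the start; "moment": the same for the moment, N m; "grip_width": finger opening in m.
Only numpy, scipy, OpenCV 4.12 (cv2) and the standard library are available. Lean on these libraries where they do the work, as an engineer would, in place of code of your own. Each camera call takes 0.05 s, during which the arm holds its last target.

## Working session

There is one attempt and no reset: what is moved stays moved. The work goes in short steps, Python scripts to look and compute and a tool call to move; the robot and the scene stay as the last step left them, time stands still between calls to the robot, and variables do not carry over. Pictures are saved under pics/ and viewed, and the job is handed in when it is done.

Besides the shell and the picture viewer there is one more tool, called after "Emit:" as a command line: name --pt "numbers of a row" for each row, then --argument value for the rest. play_rows: Moves the arm, as the interface text tells. Its arguments: {"type":"object","properties":{"plan":{"type":"array","items":{"type":"array","items":{"type":"number"}}},"force":{"type":"number"}},"required":["plan"]}

```bash
mkdir -p pics; cat > h.py <<'E'
import numpy as np, cv2
from bench import r
def K(p):
    f=p["pixels"].shape[0]/2/np.tan(np.radians(p["vfov"])/2); return f,p["cx"],p["cy"]
def world(p,u,v,z=None):
    f,cx,cy=K(p)
    if z is None: z=p["z_map"][int(round(v)),int(round(u))]
    c=np.array([(u-cx)/f*z,(v-cy)/f*z,z]); return p["R"].T@(c-p["t"])
def cloud(p):
    f,cx,cy=K(p); z=p["z_map"]; v,u=np.mgrid[:z.shape[0],:z.shape[1]]
    c=np.stack([(u-cx)/f*z,(v-cy)/f*z,z],-1); return (c-p["t"])@p["R"]
def proj(p,X):
    f,cx,cy=K(p); c=p["R"]@np.array(X)+p["t"]; return f*c[0]/c[2]+cx,f*c[1]/c[2]+cy,c[2]
E
python3 - <<'E'
from h import *
print(r.get_obs())
for n in("side","top"):
    p=r.grab_frame(n); cv2.imwrite(f"pics/{n}0.png",p["pixels"])
    print(n,p["vfov"],p["R"].round(3).tolist(),p["t"].round(3), "cam",(-p["R"].T@p["t"]).round(3))
    for l in("lid_hinge","lid_edge","flap_hinge","flap_edge","case","cake_a","packet_in","timer","tape","marker","packet_out"):
        for d in r.pinpoint(p,l)[:2]:
            u,v=d["position"][0]*512,d["position"][1]*384
            u=min(u,511);v=min(v,383)
            print(l,round(d["conf"],2),round(u),round(v),world(p,min(u,510),min(v,382)).round(3))
E
```

```text
{'clock': 0.0, 'joints': array([ 1.18390727,  0.4777943 ,  0.02230504,  1.55645768, -0.01150682,
        1.10927369, -0.08310164]), 'qvel': array([-0.00016048, -0.00056746,  0.00042411, -0.00132043,  0.00040021,
       -0.00048005,  0.00060219]), 'tau': array([-3.41715540e-04, -5.96451902e+01,  1.60803560e+00, -2.81198859e+01,
        1.25677296e-02,  9.32341442e-03, -2.07666908e-06]), 'tcp_pos': array([ 0.18560586, -0.64838313,  0.23832628]), 'orientation': array([ 1.00242762,  1.32984575, -1.0007715 ]), 'contact_force': array([0.66312067, 0.68791144, 0.43194313]), 'moment': array([ 0.01313712,  0.01350611, -0.03593754]), 'grip_width': 0.08542576290904873}
side 46.03773306027518 [[0.87, 0.493, -0.006], [0.389, -0.694, -0.606], [-0.303, 0.525, -0.796]] [-0.411 -0.154  1.575] cam [ 0.894 -0.731  1.157]
lid_hinge 0.89 266 179 [0.501 0.012 0.108]
lid_edge 0.95 255 124 [0.317 0.271 0.027]
flap_hinge 0.95 323 156 [0.596 0.229 0.049]
flap_edge 0.6 327 137 [0.595 0.232 0.138]
flap_edge 0.3 279 185 [ 0.563 -0.03   0.167]
case 0.66 291 178 [0.536 0.125 0.011]
cake_a 0.91 295 162 [0.522 0.177 
[... 371 characters left out ...]
-1.0, -0.002], [-0.984, -0.009, -0.178], [0.178, 0.004, -0.984]] [-0.023  0.495  1.594] cam [ 0.203 -0.025  1.657]
lid_hinge 0.77 240 194 [0.501 0.051 0.021]
lid_edge 0.79 251 190 [0.459 0.002 0.327]
flap_hinge 0.84 191 166 [0.593 0.228 0.076]
flap_edge 0.6 185 164 [0.587 0.239 0.133]
case 0.83 219 188 [0.525 0.131 0.015]
cake_a 0.74 278 201 [ 0.476 -0.092  0.026]
cake_a 0.66 213 168 [0.6   0.154 0.021]
packet_in 0.89 233 192 [0.511 0.077 0.019]
timer 0.42 251 190 [0.458 0.003 0.327]
timer 0.24 191 166 [0.595 0.228 0.077]
tape 0.58 166 242 [ 0.325  0.322 -0.001]
marker 0.49 371 196 [ 0.497 -0.433  0.022]
packet_out 0.7 153 152 [0.663 0.384 0.011]
packet_out 0.4 372 199 [ 0.492 -0.443  0.001]
```

```bash
python3 - <<'E'
import cv2
for n in("side","top"):
    i=cv2.imread(f"pics/{n}0.png"); i=i[80:330,110:430]; cv2.imwrite(f"pics/{n}0c.png",cv2.resize(i,(768,600),interpolation=cv2.INTER_CUBIC))
E
```

```text
(no output)
```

View pics/side0c.png

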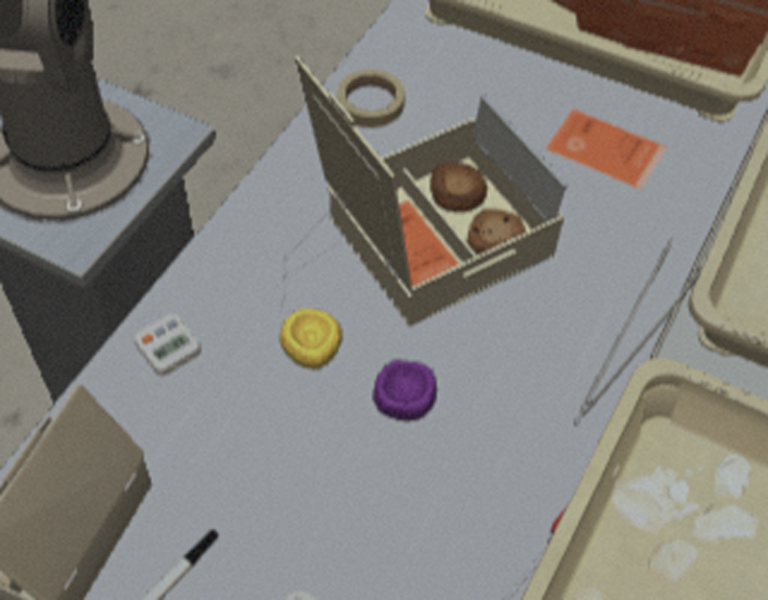

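View pics/top0c.png

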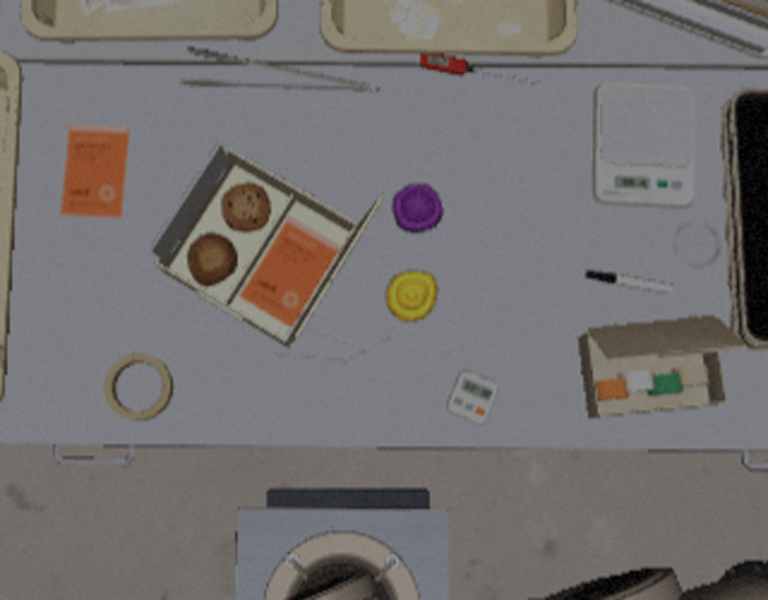

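View pics/top0.png

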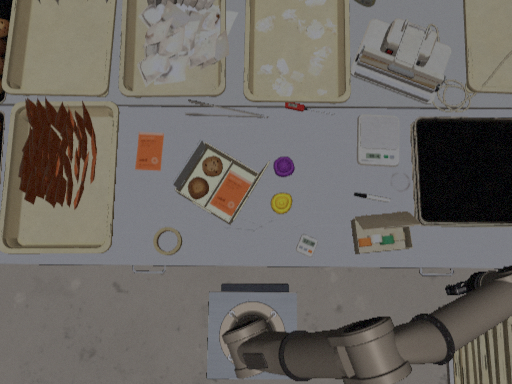

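View pics/side0.png

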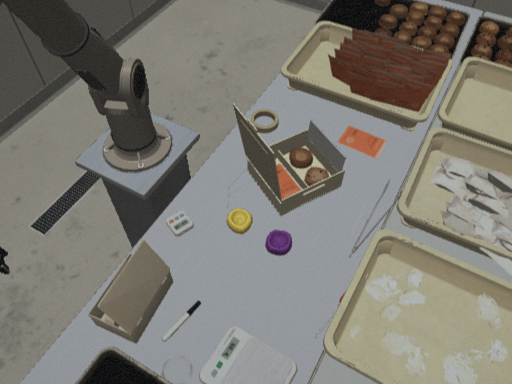

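The side view shows the lid at (255,130) upright and leaning slightly back, and the grey flap at (327,140) upright. The tape is at (265,120), the packet_out at (362,141) and the look-alikes at (240,220) and (280,240). Next I fit the case pose.

```bash
cat > fit.py <<'E'
from h import *
from scipy.optimize import least_squares, minimize
def boxes(q):
    x,y,th,lid,fl=q
    return
def todom(P,q): # world->case frame
    c,s=np.cos(q[2]),np.sin(q[2]); d=P-np.array([q[0],q[1],0]); 
    return np.stack([c*d[...,0]+s*d[...,1],-s*d[...,0]+c*d[...,1],d[...,2]],-1)
def bd(L,lo,hi): # unsigned-ish distance outside box
    return np.linalg.norm(np.maximum(np.maximum(lo-L,L-hi),0),axis=-1)
def rot(L,y0,z0,a,sgn):
    y=(L[:,1]-y0)*sgn; z=L[:,2]-z0
    return np.stack([L[:,0],np.cos(a)*y+np.sin(a)*z,-np.sin(a)*y+np.cos(a)*z],-1)
def resid(q,P):
    L=todom(P,q); A=np.array
    ds=[bd(L,A([-.104,-.115,0]),A([-.1,.115,.085])),bd(L,A([.1,-.115,0]),A([.104,.115,.085])),
        bd(L,A([-.104,-.115,0]),A([.104,-.111,.085])),bd(L,A([-.104,.111,0]),A([.104,.115,.085])),
        bd(rot(L,-.115,.088,q[3],1),A([-.107,0,-.0025]),A([.107,.232,.0025])),
        bd(rot(L,.109,.058,q[4],-1),A([-.094,0,-.0015]),A([.094,.075,.0015]))]
    return np.min(ds,0)
def fit(q0,frames,zmin=0.065,it=3):
    Ps=[]
    for p in frames:
        P=cloud(p).reshape(-1,3)[p["z_map"].ravel()>0]; Ps.append(P)
    P=np.concatenate(Ps); q=np.array(q0,float)
    for k in range(it):
        L=todom(P,q); m=(P[:,2]>zmin)&(np.abs(L[:,0])<.16)&(np.abs(L[:,1])<.2)&(P[:,2]<.36)
        S=P[m]; S=S[resid(q,S)<(.05,.02,.01)[min(k,2)]]
        q=least_squares(resid,q,args=(S,),loss="soft_l1",f_scale=.003).x
    return q,np.median(resid(q,S)),len(S)
E
python3 - <<'E'
from fit import *
fr=[r.grab_frame("side"),r.grab_frame("top")]
for th in(-.62,-.5):
    print(fit([.525,.131,th,1.65,1.6],fr))
for f in fr: print(fit([.525,.131,-.62,1.65,1.6],[f]))
E
```

```text
(array([ 0.53773925,  0.13044826, -0.5333544 ,  1.72089717,  1.69698984]), np.float64(0.0), 3940)
(array([ 0.53773925,  0.13044826, -0.5333544 ,  1.72089716,  1.69698989]), np.float64(0.0), 3940)
(array([ 0.53831156,  0.12945614, -0.53243626,  1.72117121,  1.7039767 ]), np.float64(0.0), 2965)
(array([ 0.53737445,  0.13347385, -0.53144899,  1.72459735,  1.66239316]), np.float64(0.0), 974)
```

```bash
python3 - <<'E'
from h import *
from scipy.spatial.transform import Rotation as R
o=r.get_obs(); M=R.from_rotvec(o["orientation"]).as_matrix(); print(M.round(2)); z=M[:,2]
print("jaw az",np.degrees(np.arctan2(z[1],z[0])),"case x az",np.degrees(-.533), r.finger_overhang)
E
```

```text
[[ 0.    0.96  0.28]
 [-0.    0.28 -0.96]
 [-1.    0.    0.  ]]
jaw az -74.02526553056245 case x az -30.538650480472878 0.008
```

Emit:
play_rows --pt "-1 0.05 0 0.1 0" --pt "-1 0.1 0.02 0.14 0" --pt "-1 0.14 0.05 0.18 0" --pt "-1 0.18 0.08 0.18 0.1" --pt "-1 0.22 0.11 0.18 0.2" --pt "-1 0.27 0.13 0.18 0.3" --pt "-1 0.32 0.15 0.18 0.4" --pt "-1 0.36 0.17 0.18 0.5" --pt "-1 0.41 0.19 0.18 0.6" --pt "-1 0.45 0.22 0.18 0.7"

```text
clock: 2.3
tcp_pos: [0.572, -0.4648, 0.4178]
orientation: [0.461, 1.521, -0.461]
contact_force: [0.1, -0.8, -0.5]
grip_width: -0.0003
```

Emit:
play_rows --pt "-1 0.01 0.05 0 0" --pt "-1 0.02 0.1 0 0.03" --pt "-1 0.04 0.15 0 0.06" --pt "-1 0.05 0.2 0 0.06" --pt "-1 0.07 0.25 0 0.06" --pt "-1 0.08 0.3 0 0.06" --pt "-1 0.08 0.35 0 0.06" --pt "-1 0.08 0.4 0 0.06" --pt "-1 0.08 0.45 0 0.06" --pt "-1 0.08 0.5 0 0.06"

```text
clock: 3.3
tcp_pos: [0.6502, 0.0253, 0.4178]
orientation: [0.417, 1.53, -0.417]
contact_force: [0.7, -0.3, -0.4]
grip_width: -0.0002
```

```bash
python3 - <<'E'
from h import *
print(r.get_obs())
p=r.grab_frame("side"); cv2.imwrite("pics/side1.png",p["pixels"])
E
```

```text
{'clock': 3.3, 'joints': array([ 0.13094488,  0.36325406, -0.37824886,  1.3437486 ,  0.13266844,
        1.45890139, -0.7718815 ]), 'qvel': array([-0.64498896,  0.02784134, -0.18008299, -0.01605259,  0.07001423,
        0.00938595, -0.81298302]), 'tau': array([  4.1923517 , -56.19646311,  -2.78669111, -30.42643547,
        -0.13171985,   0.16865538,   1.09496478]), 'tcp_pos': array([0.65020257, 0.02530666, 0.41779198]), 'orientation': array([ 0.41712442,  1.52981254, -0.4171927 ]), 'contact_force': array([ 0.66857437, -0.25619634, -0.4086047 ]), 'moment': array([-0.00452724, -0.10195968, -0.02902894]), 'grip_width': -0.00015970421933612127}
```

View pics/side1.png

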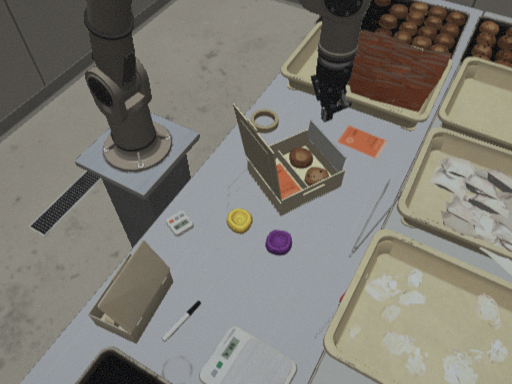

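Emit:
play_rows --pt "-1 0 0.05 0 0" --pt "-1 0 0.1 0 0" --pt "-1 0 0.15 0 0" --pt "-1 0 0.2 0 0" --pt "-1 0 0.24 0 0" --pt "-1 0 0.26 0 0" --pt "-1 0 0.26 0 0"

```text
clock: 4.05
tcp_pos: [0.6492, 0.2873, 0.4169]
orientation: [0.414, 1.533, -0.412]
contact_force: [-0.5, -0.3, -0.5]
grip_width: 0.0002
```

```bash
cat > st.py <<'E'
from fit import *
from scipy.spatial.transform import Rotation as R
q=np.array([.5377,.1305,-.5333])
def st():
    o=r.get_obs(); M=R.from_rotvec(o["orientation"]).as_matrix(); z=M[:,2]
    print("t",o["clock"],"tcp",o["tcp_pos"].round(4),"case",todom(o["tcp_pos"],q).round(4),"down",M[2,0].round(4),"az",np.degrees(np.arctan2(z[1],z[0])).round(1),"F",o["contact_force"].round(2))
if __name__=="__main__": st()
E
python3 st.py
```

```text
t 4.05 tcp [0.6492 0.2873 0.4169] case [0.0163 0.1917 0.4169] down -1.0 az -30.2 F [-0.49 -0.34 -0.51]
```

Emit:
play_rows --pt "-1 -0.01 0.01 -0.05 0" --pt "-1 -0.014 0.008 -0.1 0" --pt "-1 -0.014 0.008 -0.15 0" --pt "-1 -0.014 0.008 -0.2 0" --pt "-1 -0.014 0.008 -0.25 0" --pt "-1 -0.014 0.008 -0.29 0" --pt "-1 -0.014 0.008 -0.31 0" --pt "-1 -0.014 0.008 -0.31 0"

```text
clock: 4.85
tcp_pos: [0.6354, 0.2873, 0.1037]
orientation: [0.414, 1.534, -0.424]
contact_force: [-0.4, -0.0, -0.3]
grip_width: 0.0001
```

```bash
python3 - <<'E'
from st import *
st()
p=r.grab_frame("side"); i=p["pixels"][80:260,200:420]; cv2.imwrite("pics/side2.png",cv2.resize(i,(733,600)))
E
```

```text
t 4.85 tcp [0.6354 0.2873 0.1037] case [0.0044 0.1847 0.1037] down -1.0 az -30.6 F [-0.43 -0.03 -0.25]
```

View pics/side2.png

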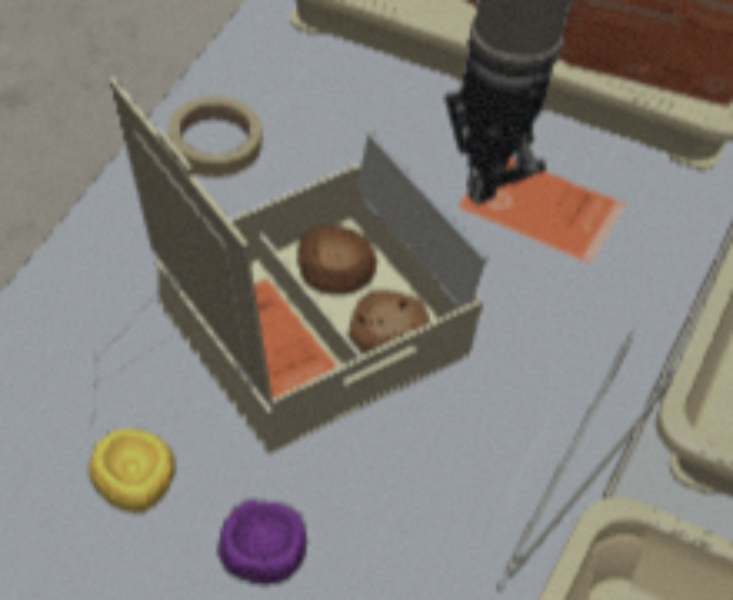

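Emit:
play_rows --pt "-1 -0.015 -0.026 0 0" --pt "-1 -0.025 -0.043 0 0" --pt "-1 -0.033 -0.056 0 0" --pt "-1 -0.04 -0.068 0 0" --pt "-1 -0.047 -0.08 0 0" --pt "-1 -0.053 -0.09 0 0" --pt "-1 -0.053 -0.09 0 0"

```text
clock: 5.6
tcp_pos: [0.5831, 0.1993, 0.108]
orientation: [0.417, 1.53, -0.42]
contact_force: [0.7, -1.1, -1.0]
grip_width: 0.0001
```

```bash
python3 - <<'E'
from st import *
st()
p=r.grab_frame("side"); i=p["pixels"][80:260,200:420]; cv2.imwrite("pics/side3.png",cv2.resize(i,(733,600)))
E
```

```text
t 5.6 tcp [0.5831 0.1993 0.108 ] case [0.0041 0.0823 0.108 ] down -1.0 az -30.6 F [ 0.66 -1.07 -0.99]
```

View pics/side3.png

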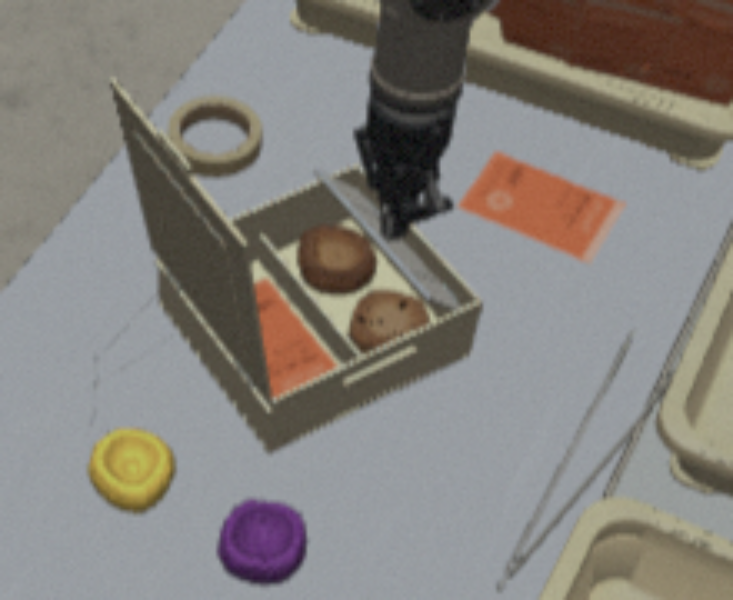

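Emit:
play_rows --pt "-1 -0.006 -0.01 -0.008 0" --pt "-1 -0.011 -0.018 -0.018 0" --pt "-1 -0.012 -0.02 -0.026 0" --pt "-1 -0.012 -0.02 -0.034 0" --pt "-1 -0.012 -0.02 -0.039 0" --pt "-1 -0.012 -0.02 -0.042 0" --pt "-1 -0.012 -0.02 -0.042 0" --pt "-1 -0.012 -0.02 -0.042 0"

```text
clock: 6.45
tcp_pos: [0.571, 0.1808, 0.0673]
orientation: [0.415, 1.531, -0.419]
contact_force: [-8.3, -5.3, 22.2]
grip_width: -0.0002
```

```bash
python3 - <<'E'
from st import *
st()
fr=[r.grab_frame("side"),r.grab_frame("top")]
for n,p in zip("st",fr):
    cv2.imwrite(f"pics/{n}4.png",cv2.resize(p["pixels"][80:260,160:380],(733,600)))
E
```

```text
t 6.45 tcp [0.571  0.1808 0.0673] case [0.0031 0.0603 0.0673] down -1.0 az -30.5 F [-8.33 -5.29 22.21]
```

View pics/s4.png

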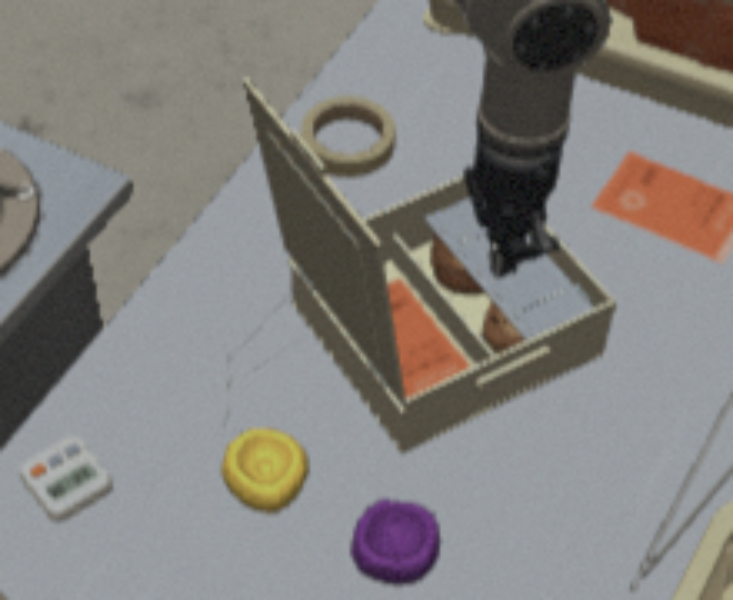

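Emit:
play_rows --pt "-1 0 0 0.02 0" --pt "-1 0 0 0.06 0" --pt "-1 0 0 0.11 0" --pt "-1 0 0 0.16 0" --pt "-1 0 0 0.21 0" --pt "-1 0 0 0.26 0" --pt "-1 0 0 0.31 0" --pt "-1 0 0 0.35 0" --pt "-1 0 0 0.35 0"

```text
clock: 7.45
tcp_pos: [0.5735, 0.1832, 0.4222]
orientation: [0.421, 1.521, -0.411]
contact_force: [0.1, 1.1, -0.3]
grip_width: 0.0001
```

```bash
python3 - <<'E'
from st import *
st()
fr=[r.grab_frame("side")]
cv2.imwrite("pics/s5.png",fr[0]["pixels"])
print(fit([.5377,.1305,-.533,1.72,0.03],fr,zmin=.05))
P=cloud(fr[0]); L=todom(P,q); m=(abs(L[...,0])<.085)&(L[...,1]>.04)&(L[...,1]<.10)&(L[...,2]>.04)&(L[...,2]<.14)
print(m.sum(),np.polyfit(L[m][:,1],L[m][:,2],1))
E
```

```text
t 7.45 tcp [0.5735 0.1832 0.4222] case [0.004  0.0636 0.4222] down -0.9999 az -30.5 F [ 0.09  1.14 -0.27]
(array([ 0.53855028,  0.12959054, -0.53201076,  1.72340574,  0.05729908]), np.float64(0.0), 3820)
747 [0.02753745 0.05878633]
```

View pics/s5.png

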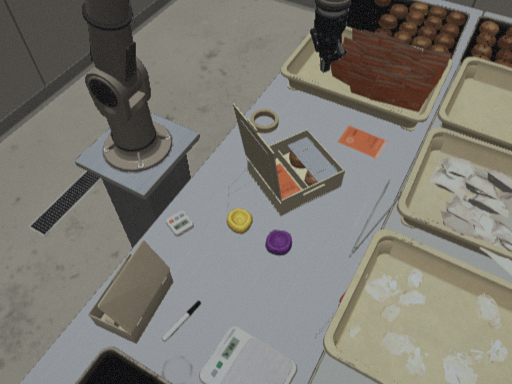

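Emit:
play_rows --pt "-1 -0.01 -0.045 0 0" --pt "-1 -0.025 -0.09 0 0" --pt "-1 -0.04 -0.135 0 0" --pt "-1 -0.06 -0.18 0 0" --pt "-1 -0.08 -0.225 0 0" --pt "-1 -0.1 -0.265 0 0" --pt "-1 -0.106 -0.275 0 0" --pt "-1 -0.106 -0.275 0 0" --pt "-1 -0.106 -0.275 0 0"

```text
clock: 8.4
tcp_pos: [0.4658, -0.0921, 0.4147]
orientation: [0.416, 1.532, -0.415]
contact_force: [0.2, -0.3, 0.4]
grip_width: -0.0001
```

```bash
python3 st.py
```

```text
t 8.4 tcp [ 0.4658 -0.0921  0.4147] case [ 0.0512 -0.2282  0.4147] down -1.0 az -30.4 F [ 0.2  -0.32  0.4 ]
```

Emit:
play_rows --pt "-1 0 0 -0.04 0" --pt "-1 0 0 -0.08 0" --pt "-1 0 0 -0.11 0" --pt "-1 0 0 -0.12 0" --pt "-1 0 0 -0.12 0"

```text
clock: 8.9
tcp_pos: [0.4654, -0.0919, 0.2944]
orientation: [0.415, 1.534, -0.415]
contact_force: [-0.3, 0.3, -0.2]
grip_width: 0.0
```

```bash
python3 - <<'E'
from st import *
st()
p=r.grab_frame("side"); i=p["pixels"][80:260,180:400]; cv2.imwrite("pics/side6.png",cv2.resize(i,(733,600)))
E
```

```text
t 8.9 tcp [ 0.4654 -0.0919  0.2944] case [ 0.0508 -0.2283  0.2944] down -1.0 az -30.3 F [-0.34  0.35 -0.19]
```

View pics/side6.png

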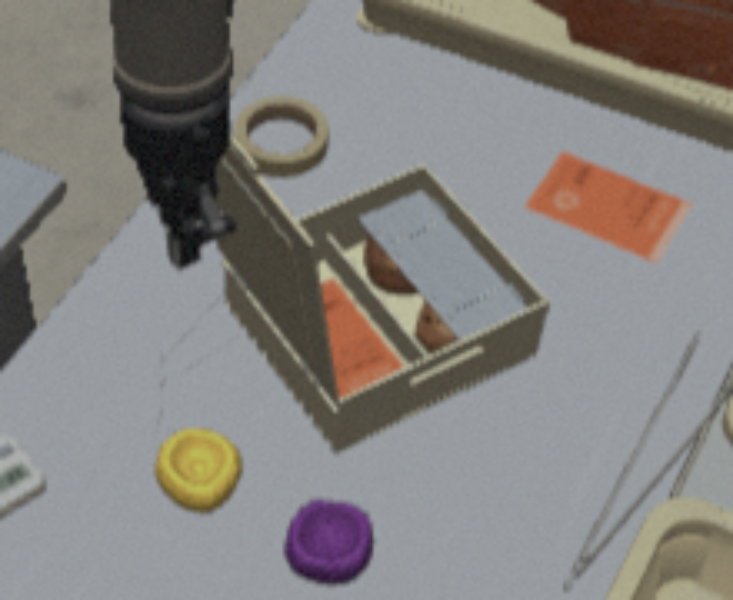

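Emit:
play_rows --pt "-1 0.013 0.022 0 0" --pt "-1 0.025 0.043 0 0" --pt "-1 0.037 0.062 0 0" --pt "-1 0.047 0.08 0 0" --pt "-1 0.057 0.097 -0.002 0" --pt "-1 0.067 0.114 -0.004 0" --pt "-1 0.077 0.13 -0.007 0" --pt "-1 0.086 0.146 -0.011 0" --pt "-1 0.086 0.146 -0.011 0"

```text
clock: 9.85
tcp_pos: [0.553, 0.0554, 0.2861]
orientation: [0.416, 1.529, -0.412]
contact_force: [-0.9, -0.0, 0.5]
grip_width: 0.0002
```

```bash
python3 - <<'E'
from st import *
st()
p=r.grab_frame("side"); i=p["pixels"][80:260,180:400]; cv2.imwrite("pics/side7.png",cv2.resize(i,(733,600)))
E
```

```text
t 9.85 tcp [0.553  0.0554 0.2861] case [ 0.0513 -0.0569  0.2861] down -1.0 az -30.3 F [-0.93 -0.04  0.46]
```

View pics/side7.png

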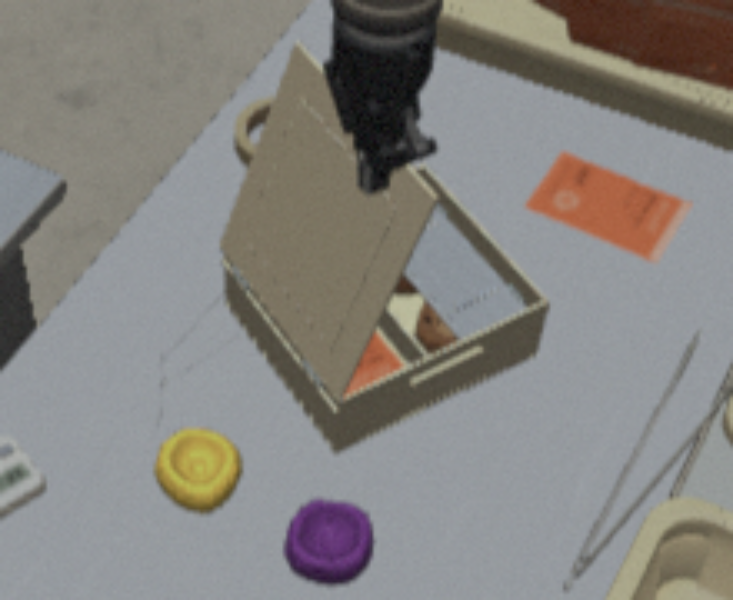

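Emit:
play_rows --pt "-1 0.011 0.018 -0.01 0" --pt "-1 0.021 0.036 -0.022 0" --pt "-1 0.03 0.052 -0.037 0" --pt "-1 0.038 0.066 -0.053 0" --pt "-1 0.046 0.079 -0.071 0" --pt "-1 0.053 0.09 -0.09 0" --pt "-1 0.057 0.098 -0.106 0" --pt "-1 0.06 0.103 -0.122 0" --pt "-1 0.063 0.107 -0.138 0" --pt "-1 0.063 0.107 -0.138 0"

```text
clock: 10.9
tcp_pos: [0.6133, 0.159, 0.1441]
orientation: [0.415, 1.534, -0.419]
contact_force: [-0.4, 0.9, -0.5]
grip_width: -0.0001
```

```bash
python3 - <<'E'
from st import *
st()
p=r.grab_frame("side"); i=p["pixels"][80:260,180:400]; cv2.imwrite("pics/side8.png",cv2.resize(i,(733,600)))
E
```

```text
t 10.9 tcp [0.6133 0.159  0.1441] case [0.0506 0.0629 0.1441] down -1.0 az -30.5 F [-0.42  0.86 -0.54]
```

View pics/side8.png

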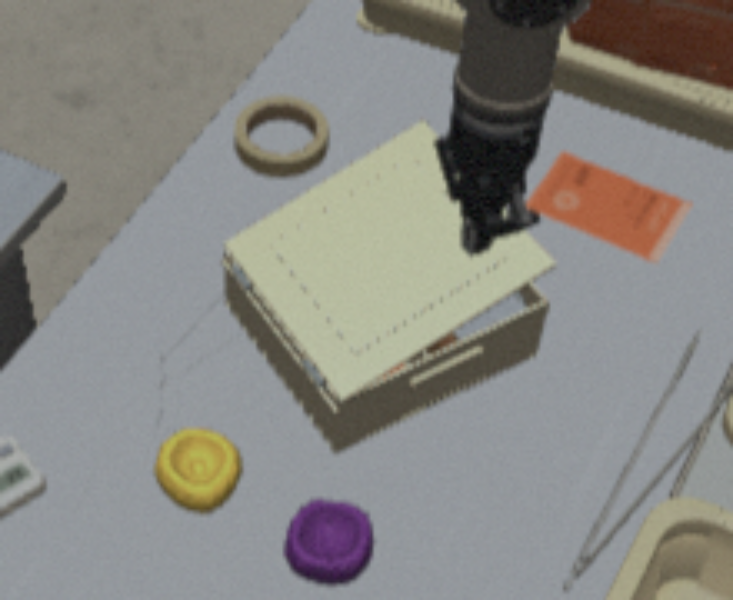

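Emit:
play_rows --pt "-1 0.003 0.004 -0.012 0" --pt "-1 0.004 0.007 -0.023 0" --pt "-1 0.005 0.008 -0.033 0" --pt "-1 0.005 0.008 -0.04 0" --pt "-1 0.005 0.008 -0.045 0" --pt "-1 0.005 0.008 -0.047 0" --pt "-1 0.005 0.008 -0.047 0"

```text
clock: 11.65
tcp_pos: [0.6193, 0.1674, 0.0995]
orientation: [0.417, 1.531, -0.417]
contact_force: [-0.5, -0.4, -0.2]
grip_width: 0.0002
```

```bash
python3 st.py
```

```text
t 11.65 tcp [0.6193 0.1674 0.0995] case [0.0515 0.0733 0.0995] down -1.0 az -30.5 F [-0.46 -0.42 -0.19]
```

No firm resistance yet, so I press a little further until the stop answers.

Emit:
play_rows --pt "-1 0 0 -0.002 0" --pt "-1 0 0 -0.003 0" --pt "-1 0 0 -0.004 0" --pt "-1 0 0 -0.004 0"

```text
clock: 12.05
tcp_pos: [0.6198, 0.1674, 0.0987]
orientation: [0.417, 1.529, -0.417]
contact_force: [-7.1, -2.6, 19.7]
grip_width: -0.0003
```

```bash
python3 st.py
```

```text
t 12.05 tcp [0.6198 0.1674 0.0987] case [0.0519 0.0736 0.0987] down -1.0 az -30.5 F [-7.09 -2.59 19.67]
```

Emit:
play_rows --pt "-1 0 0 0.02 0" --pt "-1 0 0 0.06 0" --pt "-1 0 0 0.11 0" --pt "-1 0 0 0.16 0" --pt "-1 0 0 0.21 0" --pt "-1 0 0 0.26 0" --pt "-1 0 0 0.28 0" --pt "-1 0 0 0.28 0" --pt "-1 0 0 0.28 0"

```text
clock: 12.95
tcp_pos: [0.6193, 0.1672, 0.3754]
orientation: [0.417, 1.53, -0.417]
contact_force: [0.3, -0.3, -0.9]
grip_width: 0.0001
```

```bash
python3 - <<'E'
from st import *
st()
p=r.grab_frame("side"); i=p["pixels"][80:260,180:400]; cv2.imwrite("pics/side9.png",cv2.resize(i,(733,600)))
L=todom(cloud(p),q); m=(abs(L[...,0])<.095)&(L[...,1]>-.1)&(L[...,1]<.11)&(L[...,2]>.06)&(L[...,2]<.2)
k=np.polyfit(L[m][:,1],L[m][:,2],1); print(m.sum(),k,"hinge z",np.polyval(k,-.115),"edge z",np.polyval(k,.117))
print(fit([.5377,.1305,-.533,.02,0.0],[p],zmin=.05)[0])
E
```

```text
t 12.95 tcp [0.6193 0.1672 0.3754] case [0.0516 0.0731 0.3754] down -1.0 az -30.5 F [ 0.28 -0.29 -0.9 ]
3103 [0.00082028 0.09296603] hinge z 0.09287169552034898 edge z 0.09306199955713193
[ 0.53937055  0.13008625 -0.53361465  0.03151284  0.        ]
```

View pics/side9.png

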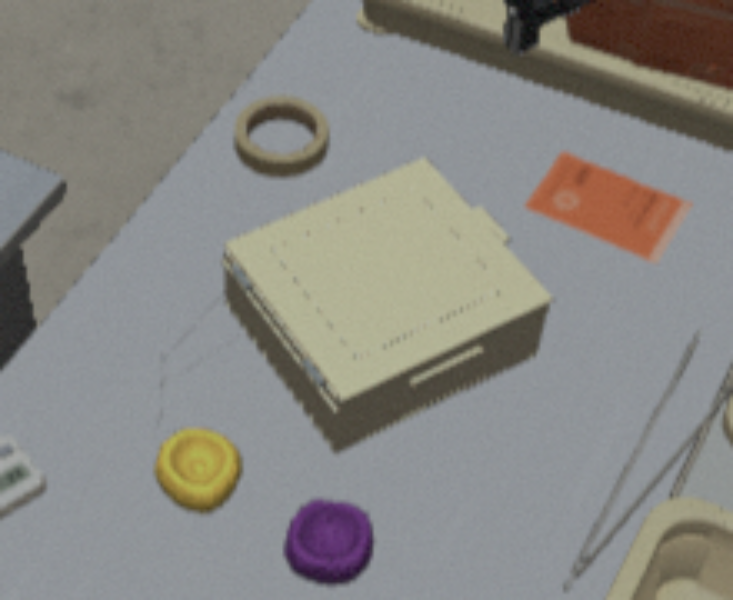

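The picture shows the lid flat and closed on the case, and the surface slope across it is about 0.001 rad. The arm is clear.

```bash
python3 -c "
from bench import r
print(r.hand_in())"
```

```text
the job is handed in; nothing more can be done
None
```

I folded the inner flap down first, then swung the lid shut over it, using closed fingers for both. I handed the job in with the robot's clock at about 13 s of the 51 s allowed; no verdict was reported.

- **Flap:** it was pressed against its stop with about 22 N. After I let go, the camera showed it level: a line fitted to its surface sloped 0.03 rad and the full fit gave 0.06 rad, both under the 0.10 limit.
- **Lid:** it was pressed against its stop with about 20 N, with the fingertips at 91 mm, the height of a shut lid. After I let go, its surface was level to about 0.001 rad. The cruder full fit gave 0.03 rad, so the two disagree, but both are under the 0.05 limit.
- **Case and other things:** the fitted case position shifted by under 2 mm, which is about the measuring error. The tape and packet_out looked unmoved in the last picture. I did not measure any of the other things again.
- **Not checked:** the flap, cakes and packet could not be seen once the lid was shut. The flap was last seen down before the lid closed.

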